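Nip a sample in the swing-bar clamp

TASK

Stand the slim sample (the one taller than it is wide) upright on the clamp's plate, in front of the sprung vee. Then swing the loose clamp bar about its heel by pushing near its free end, until it has pressed the sample into the vee and the spring catch has snapped behind the bar, so that the sample stays squeezed when you let go. Feel for the catch and never push on the bar harder than 20 N; leave the other two samples where they stand.

Things in the scene. Friction and masses are not known exactly. Their poses are not given: they have to be found in the camera images.
- jig: the clamp: grey plate fixed flat on the bench, top at z = 8 mm, smooth (friction about 0.25), x -130 to +85 mm, y -152 to +128 mm in its frame; all on it is below z = 38 mm. Origin at bench height. The bar shuts towards the jig's +x (roughly away from the robot); shut, it lies along the jig's y axis, its centre line through the origin, heel at y = +100 mm, free end at y = -110 mm
- heel_pocket (a point): centre of the U-shaped pocket in the heel block (on the plate's top) in which the bar's round heel turns; open towards the jig's -y; about 1 mm of play
- bar: the loose clamp bar: plain aluminium, 16 mm thick, 26 mm high, 0.14 to 0.28 kg, lying on the plate, top at z = 34 mm. Origin: underside, centre of its round heel (24 mm across); it runs from there 210 mm along its own -y. It starts swung open, 0.45 to 0.65 rad towards the robot (yaw that much less than the jig's; shut, it equals the jig's). To shut, push on the face towards its own -x
- bar_tip (a point): centre of the bar's free end face, 13 mm above its underside. The catch was set by hand up to 9 mm either way along jig x; the setting is not reported: it snaps when this point's jig x is somewhere from -9 to +9 mm (1 mm more with the heel's play). A rigid back stop halts the bar 3 mm past that. Not caught, the bar springs back 4 mm or more when let go; caught, it settles back 3 mm on the bolt
- vee_seat (a point): where the slim sample's axis stands (point half-way up it) when home in the steel vee, a 120 degree vee 26 mm high, open to the jig's -x. With the vee out: x = +16.5, y = -20 mm in the jig frame. The vee is sprung towards the bar: 3 N, then 0.6 N per mm of its 16 mm travel to +x. A sample stood some 10 mm short of it (to -x) is pushed in by the bar. A guide block stands 49 mm behind it
- slim_sample (a point): centre (half-way up) of the slim grey metal sample, a plain cylinder 32 mm across and 34 mm high, the only one taller than wide; stands loose on the bench left of the clamp
- low_sample (a point): centre of a plain grey metal sample, 38 mm across and 26 mm high, loose; leave it alone
- wide_sample (a point): centre of a grey metal sample with two dark round spots on top, 41 mm across and 24 mm high, loose; leave it alone
- catch_place (a point): mid-setting of the spring catch's front face, beyond the free end of the shut bar: dark block 56 x 26 x 28 mm with a sprung bolt like a door latch and a back stop, set along jig x within 9 mm of here. The bar's free end slides over the bolt's 34 degree ramp (from 23 mm before the block's middle; spring 1 to 3 N), then the bolt snaps out 5.5 mm behind the bar's near face. Axes as the jig
Things that resemble listed ones, but are neither listed nor needed, are in the scene too. Leave any turquoise look-alike of the part that bears slim_sample alone.

How it is judged (in metres and radians):
On the way:
1. the slim sample stands upright and released on the plate in front of the vee (its axis within 30 mm of the seat), the bar still open (horizontal distance between slim_sample and vee_seat below 0.03 m and angle between slim_sample's own z axis and vertical below 0.15 rad and height (world z) of slim_sample below 0.03 m and contact force between the fingers and sample_14 below 0.1 N and angle between the y axis of bar and the y axis of jig, either way round above 0.15 rad), for 0.2 s.
At the end, for the whole second after the job is handed in: The slim sample stands upright (0.12 rad) in the vee (axis within 4 mm of the seat) and stays squeezed by the bar with over 3 N, held by the snapped catch; the bar lies flat (0.06 rad), still (10 mm/s) and shut (within 0.08 rad of the jig's y axis), its heel in the pocket (within 6 mm) (contact force between bar and sample_14 above 3 N and horizontal distance between slim_sample and vee_seat below 0.004 m and angle between slim_sample's own z axis and vertical below 0.12 rad and horizontal distance between bar and heel_pocket below 0.006 m and angle between bar's own z axis and vertical below 0.06 rad and angle between the y axis of bar and the y axis of jig, either way round below 0.08 rad and linear speed of bar below 0.01 m/s); the robot touches nothing.
It fails at once if the bar is pushed harder than 20 N (contact force between the fingers and bar above 20 N).
It fails at once if the low sample is shifted more than 20 mm (distance of low_sample from where it was at the start of the episode above 0.02 m).
It fails at once if the wide sample is shifted more than 20 mm (distance of wide_sample from where it was at the start of the episode above 0.02 m).
It also fails if it takes over 70 s, if anything falls off the work surface, if the arm or the gripper's body presses on something with over 40 N, if the wrist force passes 120 N, or if a joint passes its speed limit or range.

ROBOT

A 6-joint arm with a two-finger parallel gripper is mounted at the origin on a cart in front of the work surface, level with it; the furniture and walls round the work are solid. World frame = base frame: x ahead of the robot, y to its left, z up, the work surface at z = 0. Lengths are in m, angles in degrees, forces in N, time in s.
With the tool pointing down it reaches from about 0.4 to 0.925 m from the base axis. Payload 3.4 kg.
Tool frame: the origin (TCP) lies at the very end of the fingers, on their centre line; the grasp point (between the pads) lies 19 mm behind it; x points along the fingers, y is the direction in which the jaws open and shut, and the axes are right-handed (so a half turn about x gives the same grasp; the last joint's range is limited). The gripper opens to 85 mm and grips with 20 to 120 N. Pads are 22 mm wide; open, the fingers measure 114 mm over their backs; the gripper's body (76 mm by 85 mm) begins 54 mm behind the grasp point. The pads swing forward as they close: fully open they stand 13 mm farther back than shut.
Start: joints at [-77.034, 17.578, 86.31, -0, 76.112, -4.211], TCP at [0.17, -0.549, 0.231] pointing down, gripper open.
Joint ranges: [-179.03, 179.03], [-60, 130.46], [8.19, 133.38], [-81.62, 261.62], [5.75, 156.47], [-153.77, 153.77]. Speed limits (degrees/s): [147.25, 147.25, 180, 180, 180, 180].

INTERFACE

Orientations are given as [roll, pitch, yaw] about the fixed x, y, z axes, in that order (R = Rz(yaw) Ry(pitch) Rx(roll)).
In Python, from bench import env, imaging, ticket gives the robot as it stands.
- The arm moves only by the shell command python3 -m crank 'ROWS' [FORCE]. ROWS is JSON, one flat list of numbers, 5 for each row, row after row: the opening, from 0 (shut) to 1 (fully open), then the shift along the world's x, y, z in mm, then the turn about the world's z in rad. In form: [fingers, dx, dy, dz, yaw, fingers, dx, dy, dz, yaw, ...]. A call has 1 to 5 rows; each row shifts and turns the pose as measured when the row begins; what a row does not reach is not made up. A row lasts 1/10 s, in which the tool goes at most 50 mm and 8.59 degrees, less where a joint would pass 70% of its speed; a pose out of reach is approached as far as the arm can. A call with a gripper value outside its range is refused whole. The fingers move at their own pace and stop on an object; FORCE is the grip in N (left out, the last holds). Time passes only in rows, so rows that do not move let the fingers close. It gives the time, the measured TCP pose, the force and the opening at its end, in the units of the state.
- env.get_state(): the state, without advancing time (a new reading comes with each control period).
- imaging.read_camera(name): name is "side" or "top" or "wrist"; returns the picture (480x640x3 uint8, red, green, blue); there is no depth.
- imaging.camera_params(name): a dict with "camera_matrix" (3x3 intrinsics, pixels), "position" and "rotation" of the camera in the world. Camera axes: x right, y up, looking along -z (the intrinsics and any distortion apply to the point x, -y, -z); pixel columns grow to the right and rows downward; lengths in m; the calibration is good to about 2 mm. A picture is of the moment at which its call begins: read the wrist's pose just before it. camera_params takes no time and is no camera call; for the wrist camera it gives the pose at the moment of the call.
- ticket.job_done(): hands the job in, once; it reports no verdict.
The state is a dict: "time": time; "joint_pos": joint angles; "joint_vel": joint speeds; "tau": joint torques, N m; "tcp_pos": TCP position; "orientation": TCP orientation; "ft_force": force on the tool from outside, world axes, zero at the start; "ft_torque": the same for the moment, N m; "width": finger opening in m.
Only numpy, scipy, OpenCV 4.12 (cv2) and the standard library are available. Lean on these libraries where they do the work, as an engineer would, in place of code of your own. Each camera call takes 0.05 s, during which the arm holds its last target. There are 200 camera calls.

## Working session

There is one attempt and no reset: what is moved stays moved. The work goes in short steps, Python scripts to look and compute and a shell command to move; the robot and the scene stay as the last step left them, time stands still between calls to the robot, and variables do not carry over. Pictures are saved under pics/ and viewed, about 8 in all and at most 12, crops included, and the job is handed in when it is done.

```bash
ls; mkdir -p pics; python3 - <<'E'
from bench import env, imaging
import cv2
print(env.get_state())
for n in ("top","side"):
    im=imaging.read_camera(n); p=imaging.camera_params(n)
    cv2.imwrite(f"pics/{n}0.png",im[:,:,::-1]); print(n,p)
E
```

```text
pics
{'time': 0.0, 'joint_pos': array([-7.70352354e+01,  1.76221550e+01,  8.63833632e+01, -5.69364958e-04,
        7.61129165e+01, -4.21385907e+00]), 'joint_vel': array([ 0.13989798,  0.06378536, -0.09025043, -0.06076791, -0.01151951,
       -0.08032756]), 'tau': array([-1.91896186e-03, -4.57561648e+01, -2.51915574e+01, -4.00667011e-05,
        1.34626523e-02,  2.96236337e-06]), 'tcp_pos': array([ 0.16961612, -0.5486735 ,  0.23038558]), 'orientation': array([-93.94660452,  89.88156397, 103.23215634]), 'ft_force': array([ 0.8047355 , -0.18674897, -0.0698617 ]), 'ft_torque': array([-0.00774834,  0.01196073, -0.06123948]), 'width': 0.08573417554074646}
top {'camera_matrix': array([[490.96280294,   0.        , 324.52503542],
       [  0.        , 490.96280294, 225.02037503],
       [  0.        ,   0.        ,   1.        ]]), 'position': array([0.38133441, 0.06710983, 0.89180262]), 'rotation': array([ 11.31775789,  -1.18005323, -91.37089704])}
side {'camera_matrix': array([[580.4096694 ,   0.        , 322.59138053],
       [  0.        , 580.4096694 , 237.03890363],
       [  0.        ,   0.        ,   1.        ]]), 'position': array([ 0.61364835, -0.54050758,  0.88607144]), 'rotation': array([36.23272793,  0.85850691,  6.50172069])}
```

View pics/top0.png

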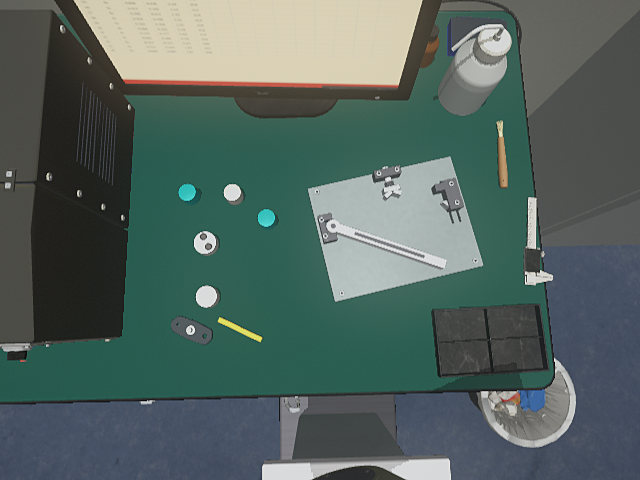

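View pics/side0.png

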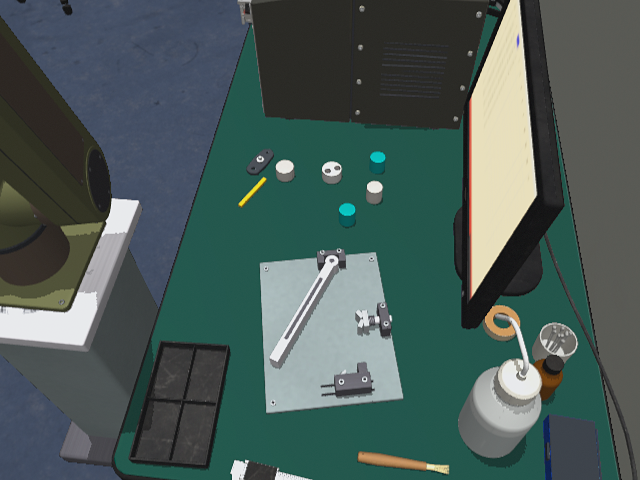

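Top view: three grey samples at (233,193), (205,243, spotted) and (207,296). The plate's corners are at (308,188), (450,157), (482,265) and (335,300), the bar heel is at (333,227) and its tip at (444,264). In the side view (375,192) looks like the slim sample. Next I measure these.

```bash
cat > h.py <<'E'
import numpy as np, cv2
from scipy.spatial.transform import Rotation as R
from bench import env, imaging
def ray(p,uv):
    K=p["camera_matrix"]; d=np.linalg.solve(K,[uv[0],uv[1],1.]); d=np.array([d[0],-d[1],-d[2]])
    r=np.asarray(p["rotation"]); M=r if r.shape==(3,3) else R.from_euler("xyz",r,degrees=True).as_matrix()
    return np.asarray(p["position"]),M@d
def onz(p,uv,z):
    o,d=ray(p,uv); return o+d*(z-o[2])/d[2]
def proj(p,X):
    M=R.from_euler("xyz",p["rotation"],degrees=True).as_matrix(); c=M.T@(np.asarray(X)-p["position"])
    q=p["camera_matrix"]@np.array([c[0],-c[1],-c[2]]); return q[:2]/q[2]
E
python3 - <<'E'
from h import *
out=[]
for n,box in (("top",(290,480,145,305)),("side",(255,410,245,418))):
    im=cv2.imread(f"pics/{n}0.png"); p=imaging.camera_params(n)
    hsv=cv2.cvtColor(im,cv2.COLOR_BGR2HSV)
    g=((hsv[...,1]<60)&(hsv[...,2]>60)).astype(np.uint8)
    c,_=cv2.findContours(g,cv2.RETR_EXTERNAL,cv2.CHAIN_APPROX_NONE)
    for k in c:
        a=cv2.contourArea(k); x,y,w,h=cv2.boundingRect(k)
        if 120<a<1500 and (170<x<260 if n=="top" else 260<x<400) and (150<y<320): print(n,"blob",a,(x,y,w,h))
        if a>8000 and abs(x-box[0])<40 and abs(y-box[2])<40:
            hull=cv2.convexHull(k); q=cv2.approxPolyDP(hull,8,True)[:,0].astype(float)
            print(n,"plate",a,q.tolist()); 
            # refine: fit lines to hull-side contour points
            pts=k[:,0].astype(float); L=[]
            for i in range(len(q)):
                A,B=q[i],q[(i+1)%len(q)]; t=(B-A)/np.linalg.norm(B-A); nn=np.array([-t[1],t[0]])
                s=(pts-A)@t; dd=(pts-A)@nn; m=(s>10)&(s<np.linalg.norm(B-A)-10)&(abs(dd)<3)
                vx,vy,x0,y0=cv2.fitLine(pts[m].astype(np.float32),cv2.DIST_HUBER,0,.01,.01).ravel(); L.append(np.cross([x0,y0,1],[x0+vx,y0+vy,1]))
            C=[]
            for i in range(len(L)):
                z=np.cross(L[i-1],L[i]); C.append(z[:2]/z[2])
            W=np.array([onz(p,u,.008) for u in C]); print(np.round(C,1).tolist(),np.round(W*1000,1).tolist(),"sides",[round(1000*np.linalg.norm(W[i]-W[i-1]),1) for i in range(len(W))])
    o={"top":(165,150,330,155),"side":(235,140,180,280)}[n]
t=cv2.imread("pics/top0.png"); s=cv2.imread("pics/side0.png")
A=cv2.resize(t[150:310,160:490],(792,384),interpolation=cv2.INTER_CUBIC)
B=cv2.resize(s[140:230,240:400],(384,216),interpolation=cv2.INTER_CUBIC); C=cv2.resize(s[240:420,255:415],(192,216))
C=cv2.resize(s[285:405,255:405],(270,216),interpolation=cv2.INTER_CUBIC)
bot=np.zeros((216,792,3),np.uint8); bot[:,:384]=B; bot[:,384:654]=C
cv2.imwrite("pics/comp.png",np.vstack([A,bot]))
E
```

```text
top blob 681.5 (171, 316, 41, 29)
top blob 409.0 (195, 285, 25, 23)
top blob 448.5 (194, 231, 25, 25)
top blob 297.0 (223, 184, 21, 21)
top plate 17214.5 [[449.0, 156.0], [483.0, 264.0], [335.0, 301.0], [308.0, 188.0]]
[[449.5, 155.9], [482.9, 265.2], [334.7, 301.3], [307.3, 188.3]] [[687.0, -196.0, 8.0], [477.6, -241.6, 8.0], [418.9, 29.9, 8.0], [628.1, 75.0, 8.0]] sides [np.float64(277.4), np.float64(214.3), np.float64(277.7), np.float64(213.9)]
side plate 19069.0 [[375.0, 252.0], [402.0, 399.0], [267.0, 413.0], [260.0, 263.0]]
[[375.2, 251.8], [402.9, 398.7], [266.1, 413.1], [259.5, 262.7]] [[627.8, 73.8, 8.0], [687.2, -199.5, 8.0], [479.4, -244.8, 8.0], [420.0, 28.1, 8.0]] sides [np.float64(212.8), np.float64(279.6), np.float64(212.7), np.float64(279.3)]
side blob 307.0 (366, 181, 17, 24)
side blob 366.0 (322, 161, 20, 23)
side blob 329.0 (275, 159, 20, 23)
```

View pics/comp.png

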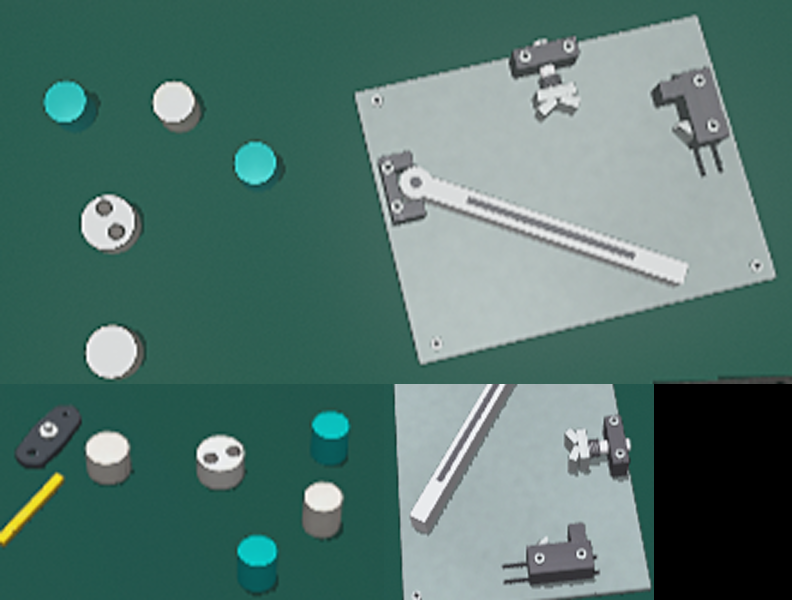

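The composite confirms that the slim sample is at top px (232.5,192.5), with turquoise look-alikes on either side. The bar is in its pocket and open. Both views agree on the plate (280 x 215 mm).

```bash
python3 - <<'E'
from h import *
T=np.array([[628,74.5],[687.1,-197.8],[478.5,-243.2],[419.5,29]]) 
J=np.array([[85,128],[85,-152],[-130,-152],[-130,128.]])
a=T-T.mean(0); b=J-J.mean(0)
th=np.arctan2((b[:,0]*a[:,1]-b[:,1]*a[:,0]).sum(),(a*b).sum()); M=np.array([[np.cos(th),-np.sin(th)],[np.sin(th),np.cos(th)]])
o=T.mean(0)-M@J.mean(0); print("yaw",th,"origin",o, "resid",np.round(T-(J@M.T+o),1).tolist())
np.savez("jig.npz",th=th,o=o,M=M)
tj=lambda w:M.T@(np.asarray(w)[:2]*1000-o); 
P={n:imaging.camera_params(n) for n in("top","side")}
for nm,uv,z in(("vee tipL",(385,199),.034),("vee tipR",(400.8,190),.034),("heel",(160+415/2.4,150+182/2.4),.034),("tip",(160+685/2.4,150+272/2.4),.034)):
    print(nm,np.round(tj(onz(P["top"],uv,z)),1))
for n,boxes in (("top",((218,178,252,212,.034,"slim"),(188,225,225,262,.024,"wide"),(188,278,225,312,.026,"low"))),("side",((362,176,388,208,.034,"slim"),(318,156,346,188,.024,"wide"),(270,154,300,186,.026,"low")))):
    im=cv2.imread(f"pics/{n}0.png"); v=im.min(2)
    for x0,y0,x1,y1,z,nm in boxes:
        c=v[y0:y1,x0:x1]; m=(c>175).astype(np.uint8)
        k=max(cv2.findContours(m,cv2.RETR_EXTERNAL,cv2.CHAIN_APPROX_NONE)[0],key=cv2.contourArea)
        (cx,cy),ax,_=cv2.fitEllipse(k); w=onz(P[n],(cx+x0,cy+y0),z)
        print(n,nm,(round(cx+x0,1),round(cy+y0,1)),np.round(ax,1),np.round(w*1000,1))
s=env.get_state(); Rt=R.from_euler("xyz",s["orientation"],degrees=True).as_matrix(); print(s["tcp_pos"],"tool x",Rt[:,0].round(3),"y",Rt[:,1].round(3),"jaw ang",np.degrees(np.arctan2(Rt[1,1],Rt[0,1])))
E
```

```text
yaw 0.21395472006538568 origin [572.71406136 -67.87127637] resid [[-0.6, -0.8], [-0.9, 0.6], [0.5, 0.8], [1.0, -0.6]]
vee tipL [25.6 -2.7]
vee tipR [ 35.3 -35. ]
heel [ -0.5 100.7]
tip [-112.   -76.3]
top slim (231.8, 191.9) [16.1 16.5] [616.6 210.8  34. ]
top wide (204.6, 242.7) [20.6 21.9] [526.7 259.4  24. ]
top low (205.9, 296.1) [20.  21.2] [432.3 254.6  26. ]
side slim (374.1, 186.7) [11.3 14.3] [616.1 209.1  34. ]
side wide (330.8, 168.5) [13.7 18. ] [526.4 257.6  24. ]
side low (284.1, 166.3) [12.6 16.9] [432.1 252.3  26. ]
[ 0.1696647  -0.54874461  0.23047065] tool x [-0.     0.002 -1.   ] y [ 0.295 -0.955 -0.002] jaw ang -72.82161870047734
```

```bash
python3 -m crank '[0.7,40,25,0,-0.043, 0.7,40,25,0,-0.043, 0.7,40,25,0,0, 0.7,40,25,0,0, 0.7,40,25,0,0]' 30; python3 -m crank '[0.7,25,43,0,0, 0.7,25,43,0,0, 0.7,25,43,0,0, 0.7,25,43,0,0, 0.7,25,43,0,0]';  python3 -m crank '[0.7,20,45,0,0, 0.7,20,45,0,0, 0.7,20,45,0,0, 0.7,20,45,0,0, 0.7,20,45,0,0]'
```

```text
time: 0.6
tcp_pos: [0.3689, -0.4231, 0.2278]
orientation: [-46.9, 89.7, 144.4]
ft_force: [-0.1, -0.4, 0.1]
width: 0.0596
time: 1.1
tcp_pos: [0.496, -0.2076, 0.2256]
orientation: [-47.2, 89.7, 144.0]
ft_force: [0.2, -0.9, 0.2]
width: 0.0599
time: 1.6
tcp_pos: [0.5955, 0.0217, 0.2237]
orientation: [-34.9, 89.5, 156.4]
ft_force: [1.1, -0.5, 0.8]
width: 0.06
```

Remaining shift is about (21,188), then down. I check the pose before descending.

```bash
python3 -m crank '[0.7,5,47,0,0, 0.7,5,47,0,0, 0.7,5,47,0,0, 0.7,5,47,0,0, 0.7,0,0,-10,0]'; python3 - <<'E'
from h import *
s=env.get_state(); Rt=R.from_euler("xyz",s["orientation"],degrees=True).as_matrix(); print(s["tcp_pos"]*1000,"tool x",Rt[:,0].round(3),"jaw",np.degrees(np.arctan2(Rt[1,1],Rt[0,1]))+180,s["joint_pos"].round(0))
p=imaging.camera_params("wrist"); im=imaging.read_camera("wrist"); cv2.imwrite("pics/w1.png",im[:,:,::-1])
print("slim expected at",proj(p,[.6164,.210,.034]),"tcp axis",proj(p,[*s["tcp_pos"][:2],.034]))
E
```

```text
time: 2.1
tcp_pos: [0.6178, 0.2243, 0.2117]
orientation: [-55.7, 89.5, 135.9]
ft_force: [0.4, -0.8, 0.0]
width: 0.0598
[617.795666   224.26410766 211.68018182] tool x [-0.006  0.006 -1.   ] jaw 101.56863211488849 [16. 25. 77.  0. 78. 94.]
slim expected at [338.91384601 207.13336848] tcp axis [321.42684306 201.83762146]
```

View pics/w1.png

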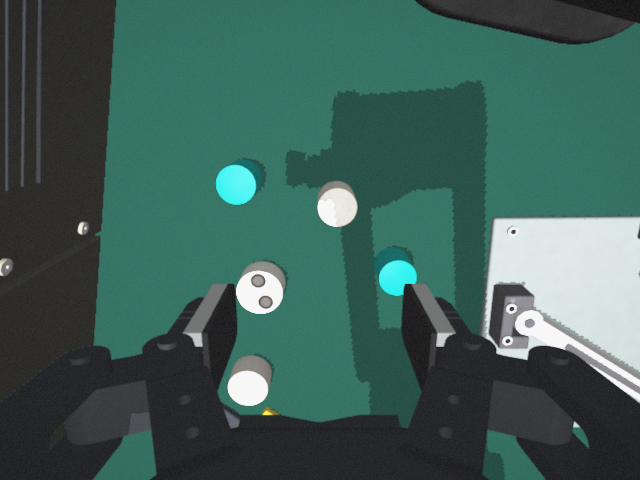

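The wrist view shows the slim sample's top at about (338,208), where I predicted (339,207). Now I descend.

```bash
python3 -m crank '[0.7,-1,-14,-40,0, 0.7,0,0,-45,0, 0.7,0,0,-30,0, 0.7,0,0,-10,0,0.7,0,0,0,0]'
```

```text
time: 2.65
tcp_pos: [0.6128, 0.2019, 0.0793]
orientation: [-5.5, 89.2, -173.9]
ft_force: [1.4, 0.3, 0.3]
width: 0.0596
```

```bash
python3 -m crank '[0.7,3.5,8,0,0, 0.7,0,0,0,0]'; python3 -m crank '[0.7,0,0,-20,0, 0.7,0,0,-15,0, 0.7,0,0,-10,0, 0.7,0,0,0,0]'
```

```text
time: 2.85
tcp_pos: [0.618, 0.2095, 0.0813]
orientation: [-6.8, 89.3, -175.4]
ft_force: [-0.9, -0.3, -0.4]
width: 0.0599
time: 3.25
tcp_pos: [0.6235, 0.2113, 0.0414]
orientation: [-132.0, 89.8, 59.5]
ft_force: [0.7, 0.3, 0.4]
width: 0.0596
```

```bash
python3 -m crank '[0.7,-7,-1,0,0, 0.7,0,0,0,0]'; python3 -m crank '[0.7,0,0,0,0]'; python3 -m crank '[0.7,0,0,-15,0, 0.7,0,0,-10,0, 0.7,0,0,0,0]'
```

```text
time: 3.45
tcp_pos: [0.6164, 0.2104, 0.0421]
orientation: [-139.3, 89.8, 52.1]
ft_force: [-0.4, 0.7, -0.6]
width: 0.0598
time: 3.55
tcp_pos: [0.6166, 0.2105, 0.0428]
orientation: [-149.5, 89.8, 42.0]
ft_force: [0.2, -0.5, -0.1]
width: 0.0599
time: 3.85
tcp_pos: [0.6172, 0.2107, 0.0169]
orientation: [-159.5, 89.7, 32.0]
ft_force: [-0.1, -0.6, -0.2]
width: 0.06
```

```bash
python3 -m crank '[0.7,-1,-0.5,-11,0, 0.7,0,0,0,0]'; python3 -m crank '[0,0,0,0,0, 0,0,0,0,0, 0,0,0,0,0, 0,0,0,0,0, 0,0,0,0,0]' 30
```

```text
time: 4.05
tcp_pos: [0.6155, 0.21, 0.004]
orientation: [-152.9, 89.7, 38.5]
ft_force: [0.3, 0.3, 0.5]
width: 0.0599
time: 4.55
tcp_pos: [0.6155, 0.21, 0.0035]
orientation: [-148.2, 89.8, 43.3]
ft_force: [0.2, 0.0, -2.0]
width: 0.0312
```

Gripped (31 mm). I lift and carry it to jig (4,-20), world (581,-86.5).

```bash
python3 -m crank '[0,0,0,25,0, 0,0,0,30,0, 0,0,0,25,0, 0,0,0,0,0]'; python3 -m crank '[0,-4,-30,0,0, 0,-5,-40,0,0, 0,-5,-40,0,0, 0,-5,-40,0,0, 0,-5,-40,0,0]';python3 -m crank '[0,-4,-40,0,0, 0,-3,-25,0,0, 0,0,-10,0,0, 0,0,0,0,0]'; python3 -c "
from h import *
s=env.get_state(); Rt=R.from_euler('xyz',s['orientation'],degrees=True).as_matrix(); print('tool x',Rt[:,0].round(3),'jaw',np.degrees(np.arctan2(Rt[1,1],Rt[0,1]))+180)"
```

```text
time: 4.95
tcp_pos: [0.6133, 0.2093, 0.0837]
orientation: [-44.2, 89.9, 147.2]
ft_force: [0.7, 0.6, -1.3]
width: 0.0311
time: 5.45
tcp_pos: [0.5876, 0.0203, 0.0795]
orientation: [-81.4, 89.8, 110.7]
ft_force: [1.4, -0.6, -2.9]
width: 0.0313
time: 5.85
tcp_pos: [0.576, -0.0623, 0.0744]
orientation: [-35.1, 89.5, 156.6]
ft_force: [1.0, -0.0, -1.3]
width: 0.031
tool x [-0.009  0.004 -1.   ] jaw 101.67358164985897
```

```bash
python3 -m crank '[0,3,-15,0,0, 0,2,-9,0,0, 0,0,0,0,0]'; python3 -m crank '[0,0,0,-20,0, 0,0,0,-15,0, 0,0,0,-10,0, 0,0,0,0,0]'
```

```text
time: 6.15
tcp_pos: [0.5815, -0.0853, 0.0731]
orientation: [-38.7, 89.4, 153.2]
ft_force: [0.5, 1.0, -1.7]
width: 0.0311
time: 6.55
tcp_pos: [0.5841, -0.0829, 0.0277]
orientation: [-54.6, 89.5, 137.4]
ft_force: [-0.6, 0.2, -2.3]
width: 0.031
```

```bash
python3 -m crank '[0,-3,-3.5,0,0, 0,0,0,0,0]'; python3 -m crank '[0,0,0,-8,0, 0,0,0,-5,0, 0,0,0,0,0]'
```

```text
time: 6.75
tcp_pos: [0.5813, -0.0859, 0.0281]
orientation: [-55.3, 89.5, 136.7]
ft_force: [0.3, 0.3, -2.2]
width: 0.0312
time: 7.05
tcp_pos: [0.5824, -0.0862, 0.0157]
orientation: [-74.5, 89.7, 117.6]
ft_force: [0.5, 0.2, -1.9]
width: 0.0311
```

```bash
python3 -m crank '[0,-1,0,-3,0, 0,0,0,0,0]'; python3 -m crank '[0,0,0,-1,0, 0,0,0,0,0]'
```

```text
time: 7.25
tcp_pos: [0.5813, -0.0862, 0.0124]
orientation: [-73.8, 89.7, 118.3]
ft_force: [-0.0, -0.0, -1.4]
width: 0.0309
time: 7.45
tcp_pos: [0.5817, -0.0863, 0.0116]
orientation: [-80.3, 89.7, 111.7]
ft_force: [-0.3, 0.5, -1.6]
width: 0.0313
```

```bash
python3 -m crank '[0,0,0,-1,0, 0,0,0,0,0]'; python3 -m crank '[0.7,0,0,0,0, 0.7,0,0,0,0, 0.7,0,0,0,0, 0.7,0,0,0,0]'; python3 -m crank '[0.7,0,0,25,0, 0.7,0,0,35,0, 0.7,0,0,35,0, 0.7,0,0,30,0, 0.7,0,0,0,0]'
```

```text
time: 7.65
tcp_pos: [0.5819, -0.0864, 0.0118]
orientation: [-88.4, 89.7, 103.6]
ft_force: [0.3, -0.8, -1.9]
width: 0.0311
time: 8.05
tcp_pos: [0.583, -0.0866, 0.0124]
orientation: [-117.8, 89.8, 74.2]
ft_force: [0.2, 0.4, 1.0]
width: 0.0599
time: 8.55
tcp_pos: [0.581, -0.0862, 0.1398]
orientation: [-67.1, 89.6, 124.9]
ft_force: [0.4, 0.3, 0.6]
width: 0.06
```

Released. Now I move behind the bar with the fingers shut, then check with both cameras.

```bash
python3 -m crank '[0,-28,-13,0,0, 0,-38,-18,0,0, 0,-38,-18,0,0, 0,-28,-14,0,0, 0,-8,-4,0,0]' 60; python3 -m crank '[0,0,0,0,0, 0,0,0,0,0]'; python3 - <<'E'
from h import *
j=np.load("jig.npz"); M,o,th=j["M"],j["o"],float(j["th"])
ims=[]
for n,(x0,y0,x1,y1) in (("top",(300,150,500,310)),("side",(245,240,425,420))):
    im=imaging.read_camera(n)[:,:,::-1]; cv2.imwrite(f"pics/{n}1.png",im); ims.append(cv2.resize(im[y0:y1,x0:x1],(400,400*(y1-y0)//(x1-x0)),interpolation=cv2.INTER_CUBIC))
    p=imaging.camera_params(n)
    f=lambda x,y,z:proj(p,[*(M@[x,y]+o)/1000,z/1000])
    print(n,"expect sample top",f(4,-20,42),"push start",f(-150,-55,15))
    k=f(4,-20,42).astype(int); v=im.min(2)[k[1]-16:k[1]+16,k[0]-16:k[0]+16]; c=cv2.findContours((v>185).astype(np.uint8),cv2.RETR_EXTERNAL,cv2.CHAIN_APPROX_NONE)[0]
    c=[q for q in c if cv2.contourArea(q)>60]
    for q in c:
        e=cv2.fitEllipse(q); w=onz(p,(e[0][0]+k[0]-16,e[0][1]+k[1]-16),.042)*1000; print(e[1],"jig",(M.T@(w[:2]-o)).round(1))
h=max(i.shape[0] for i in ims); cv2.imwrite("pics/c2.png",np.hstack([cv2.copyMakeBorder(i,0,h-i.shape[0],0,0,0) for i in ims]))
E
```

```text
time: 9.05
tcp_pos: [0.4383, -0.1532, 0.1382]
orientation: [-90.2, 89.7, 102.0]
ft_force: [0.4, 0.9, -0.0]
width: -0.0002
time: 9.25
tcp_pos: [0.4377, -0.1533, 0.1375]
orientation: [-89.0, 89.6, 103.1]
ft_force: [-0.6, 0.6, 0.7]
width: -0.0002
top expect sample top [398.12965597 207.1614919 ] push start [437.19556168 287.99887905]
(16.143619537353516, 16.566287994384766) jig [  6.2 -20. ]
side expect sample top [341.83675249 317.67018747] push start [250.09303605 353.78234233]
(16.44400978088379, 17.961458206176758) jig [  6.1 -20.7]
```

View pics/c2.png

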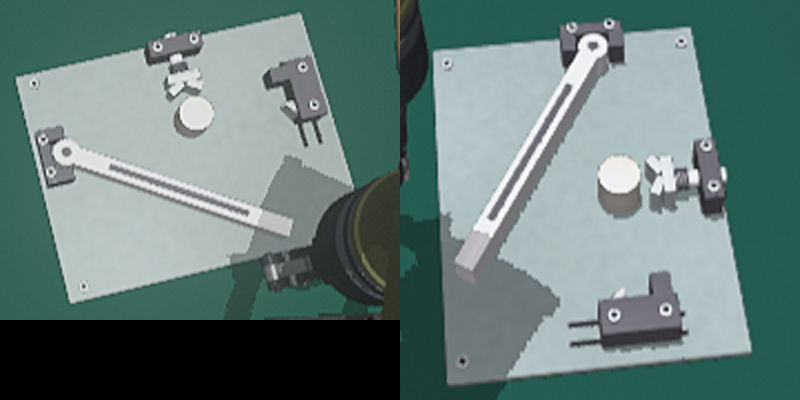

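The sample stands upright at jig (6,-20), the bar is untouched with its heel in the pocket, and the bolt shows beside the dark block. I descend behind the bar.

```bash
python3 -m crank '[0,0,0,-35,0, 0,0,0,-35,0, 0,0,0,-20,0, 0,0,0,0,0]'; cat > g.py <<'E'
from h import *
j=np.load("jig.npz"); M,o=j["M"],j["o"]
s=env.get_state(); t=s["tcp_pos"]*1000; Rt=R.from_euler("xyz",s["orientation"],degrees=True).as_matrix()
print("jig",(M.T@(t[:2]-o)).round(1),"z",t[2].round(1),"Fjig",(M.T@s["ft_force"][:2]).round(1),"jaw",round(np.degrees(np.arctan2(Rt[1,1],Rt[0,1]))%180,1),"t",s["time"])
E
python3 g.py
```

```text
time: 9.75
tcp_pos: [0.4472, -0.1533, 0.0463]
orientation: [-177.9, 89.5, 14.5]
ft_force: [-0.4, -0.6, 0.1]
width: -0.0002
jig [-140.8  -56.8] z 46.3 Fjig [-0.5 -0.5] jaw 102.4 t 9.75
```

```bash
python3 -m crank '[0,-11,-1,0,0, 0,0,0,0,0]'; python3 -m crank '[0,0,0,-16,0, 0,0,0,-13,0, 0,-1,0,0,0]'; python3 g.py
```

```text
time: 9.95
tcp_pos: [0.4372, -0.1539, 0.0465]
orientation: [-176.8, 89.5, 15.7]
ft_force: [-0.3, 0.2, -0.3]
width: -0.0003
time: 10.25
tcp_pos: [0.4399, -0.1555, 0.0209]
orientation: [162.7, 88.9, -4.7]
ft_force: [-1.0, 0.2, 0.2]
width: 0.0
jig [-148.4  -57.4] z 20.9 Fjig [-1.   0.4] jaw 102.5 t 10.25
```

```bash
python3 -m crank '[0,0,0.5,-5,0, 0,0,0,0,0]';python3 g.py; python3 -m crank '[0,8,1.7,0,0, 0,8,1.7,0,0, 0,8,1.7,0,0, 0,8,1.7,0,0]';python3 g.py; python3 -m crank '[0,8,1.7,0,0, 0,8,1.7,0,0, 0,8,1.7,0,0]';python3 g.py
```

```text
time: 10.45
tcp_pos: [0.441, -0.1555, 0.0176]
orientation: [159.7, 88.7, -7.8]
ft_force: [-0.1, 0.4, 0.5]
width: 0.0001
jig [-147.3  -57.7] z 17.6 Fjig [-0.   0.4] jaw 102.5 t 10.45
time: 10.85
tcp_pos: [0.476, -0.1487, 0.0194]
orientation: [158.0, 88.6, -9.5]
ft_force: [-1.2, -0.4, -0.0]
width: 0.0002
jig [-111.7  -58.5] z 19.4 Fjig [-1.2 -0.1] jaw 102.5 t 10.85
time: 11.15
tcp_pos: [0.503, -0.143, 0.0195]
orientation: [157.8, 88.6, -9.7]
ft_force: [-0.3, -0.5, 0.2]
width: 0.0001
jig [-84.1 -58.6] z 19.5 Fjig [-0.4 -0.4] jaw 102.5 t 11.15
```

```bash
python3 -m crank '[0,8,2.2,-1,0, 0,8,2.2,0,0, 0,6,1.6,0,0, 0,0,0,0,0]';python3 g.py; python3 -m crank '[0,5,1.2,0,0, 0,5,1.2,0,0, 0,0,0,0,0]';python3 g.py
python3 - <<'E'
from h import *
ims=[]
for n,(x0,y0,x1,y1) in (("top",(300,150,500,310)),("side",(245,240,425,420))):
    im=imaging.read_camera(n)[:,:,::-1]; ims.append(cv2.resize(im[y0:y1,x0:x1],(400,400*(y1-y0)//(x1-x0)),interpolation=cv2.INTER_CUBIC))
h=max(i.shape[0] for i in ims); cv2.imwrite("pics/c3.png",np.hstack([cv2.copyMakeBorder(i,0,h-i.shape[0],0,0,0) for i in ims]))
E
```

```text
time: 11.55
tcp_pos: [0.5287, -0.1362, 0.0181]
orientation: [157.6, 88.5, -9.8]
ft_force: [-0.4, 0.2, 0.8]
width: -0.0003
jig [-57.5 -57.4] z 18.1 Fjig [-0.3  0.2] jaw 102.6 t 11.55
time: 11.85
tcp_pos: [0.5388, -0.1335, 0.0179]
orientation: [157.7, 88.6, -9.7]
ft_force: [0.4, -0.6, -0.3]
width: -0.0002
jig [-47. -57.] z 17.9 Fjig [ 0.2 -0.7] jaw 102.6 t 11.85
```

View pics/c3.png

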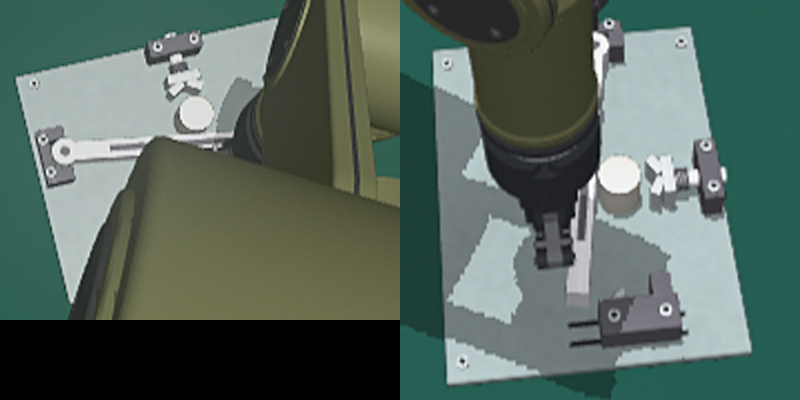

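The bar has followed with its heel in the pocket and is just about to touch the sample. From here I use small steps and watch the force.

```bash
for i in 1; do python3 -m crank '[0,3,0.7,0,0, 0,3,0.7,0,0]' >/dev/null;python3 g.py; python3 -m crank '[0,3,0.7,0,0, 0,3,0.7,0,0]'>/dev/null;python3 g.py; python3 -m crank '[0,3,0.7,0,0]'>/dev/null;python3 g.py; python3 -m crank '[0,3,0.7,0,0]'>/dev/null;python3 g.py; done
```

```text
jig [-42.6 -56.4] z 17.8 Fjig [ 0.1 -0.3] jaw 102.5 t 12.15
jig [-36.7 -56.2] z 17.6 Fjig [-0.2  0.3] jaw 102.5 t 12.35
jig [-33.5 -56.2] z 17.6 Fjig [-1.5 -0.8] jaw 102.5 t 12.45
jig [-30.9 -56. ] z 17.5 Fjig [-3.1 -0.9] jaw 102.5 t 12.55
```

```bash
for i in 1; do python3 -m crank '[0,2,0.5,0,0]' >/dev/null;python3 g.py; python3 -m crank '[0,2,0.5,0,0]'>/dev/null;python3 g.py; python3 -m crank '[0,2,0.5,0,0]'>/dev/null;python3 g.py; python3 -m crank '[0,1.5,0.3,0,0]'>/dev/null;python3 g.py; done
```

```text
jig [-30.2 -55.6] z 17.2 Fjig [-7.4 -0.8] jaw 102.6 t 12.65
jig [-30.2 -55.1] z 16.8 Fjig [-5.7 -0.6] jaw 102.6 t 12.75
jig [-30.2 -54.5] z 16.4 Fjig [-5.3 -1.8] jaw 102.6 t 12.85
jig [-30.3 -54.1] z 16.1 Fjig [-3.7 -1. ] jaw 102.6 t 12.95
```

```bash
python3 -m crank '[0,3,0.3,0.5,0]' >/dev/null;python3 g.py; python3 -m crank '[0,4,0.2,0.5,0]'>/dev/null;python3 g.py; python3 -m crank '[0,4,0.2,0.5,0]'>/dev/null;python3 g.py
```

```text
jig [-29.4 -54.1] z 16.2 Fjig [-6.3 -2.8] jaw 102.7 t 13.05
jig [-28.1 -54.2] z 16.2 Fjig [-6.9 -2.5] jaw 102.7 t 13.15
jig [-26.4 -54.4] z 16.3 Fjig [-7.1 -1.2] jaw 102.7 t 13.25
```

```bash
python3 -m crank '[0,4,0.5,0,0]' >/dev/null;python3 g.py; python3 -m crank '[0,4,0.5,0,0]'>/dev/null;python3 g.py; python3 -m crank '[0,4,0.5,0,0]'>/dev/null;python3 g.py
```

```text
jig [-24.5 -54.4] z 15.9 Fjig [-6.9 -1.4] jaw 102.7 t 13.35
jig [-23.  -54.2] z 15.7 Fjig [-8.1 -1. ] jaw 102.7 t 13.45
jig [-21.7 -54.1] z 15.3 Fjig [-8.9 -1.5] jaw 102.8 t 13.55
```

```bash
python3 -m crank '[0,4,0.5,0.5,0]' >/dev/null;python3 g.py; python3 -m crank '[0,4,0.5,0.5,0]'>/dev/null;python3 g.py
```

```text
jig [-20.8 -54.1] z 15.4 Fjig [-8.1 -2.9] jaw 102.8 t 13.65
jig [-20.  -54.1] z 15.4 Fjig [-9. -3.] jaw 102.9 t 13.75
```

```bash
python3 -m crank '[0,4,0.5,0.5,0]' >/dev/null;python3 g.py; python3 -m crank '[0,4,0.5,0.5,0]'>/dev/null;python3 g.py
```

```text
jig [-19.6 -54.1] z 15.5 Fjig [-8.7 -2.1] jaw 102.9 t 13.85
jig [-19.2 -54.1] z 15.6 Fjig [-10.   -3.1] jaw 102.9 t 13.95
```

```bash
python3 -m crank '[0,5,0.7,0.3,0]' >/dev/null;python3 g.py; python3 -m crank '[0,5,0.7,0.3,0]'>/dev/null;python3 g.py; python3 -m crank '[0,5,0.7,0.3,0]'>/dev/null;python3 g.py
```

```text
jig [-18.3 -54. ] z 15.5 Fjig [-10.6  -3. ] jaw 103.0 t 14.05
jig [-17.4 -54. ] z 15.5 Fjig [-10.4  -3. ] jaw 103.0 t 14.15
jig [-16.9 -53.9] z 15.5 Fjig [-12.4  -2.1] jaw 103.1 t 14.25
```

```bash
python3 -m crank '[0,5,0.7,0.3,0]' >/dev/null;python3 g.py; python3 -m crank '[0,5,0.7,0.3,0]'>/dev/null;python3 g.py; python3 - <<'E'
from h import *
im=imaging.read_camera("side")[:,:,::-1]; cv2.imwrite("pics/s4.png",cv2.resize(im[290:420,290:420],(780,600),interpolation=cv2.INTER_CUBIC))
E
```

```text
jig [-16.6 -53.9] z 15.6 Fjig [-11.6  -3.2] jaw 103.1 t 14.35
jig [-15.8 -53.9] z 15.7 Fjig [-10.7  -2.3] jaw 103.1 t 14.45
```

View pics/s4.png

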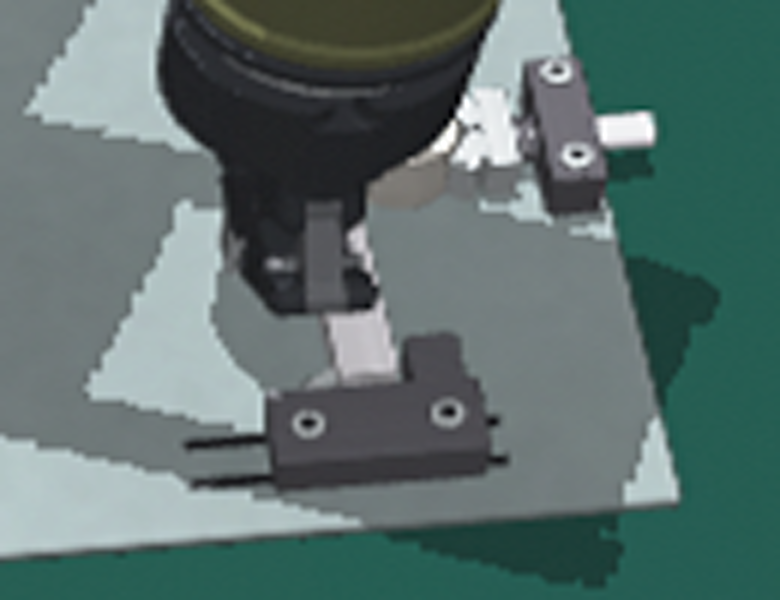

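The sample is in the vee, the bar end lies over the bolt, and a small gap (about 2-3 mm) to the back stop remains. I continue.

```bash
python3 -m crank '[0,5,0.7,0,0]' >/dev/null;python3 g.py; python3 -m crank '[0,5,0.7,0,0]'>/dev/null;python3 g.py;  python3 -m crank '[0,5,0.7,0,0]'>/dev/null;python3 g.py
```

```text
jig [-15.2 -53.7] z 15.5 Fjig [-11.3  -1.9] jaw 103.2 t 14.6
jig [-14.9 -53.6] z 15.4 Fjig [-10.9  -2.7] jaw 103.2 t 14.7
jig [-14.9 -53.5] z 15.3 Fjig [-11.7  -2.6] jaw 103.3 t 14.8
```

```bash
python3 -m crank '[0,5,0.7,0,0]' >/dev/null;python3 g.py; python3 -m crank '[0,5,0.7,0,0]'>/dev/null;python3 g.py
```

```text
jig [-14.9 -53.4] z 15.4 Fjig [-11.2  -1.8] jaw 103.3 t 14.9
jig [-14.9 -53.4] z 15.6 Fjig [-12.2  -2.3] jaw 103.3 t 15.0
```

```bash
python3 -m crank '[0,6,1,0,0]' >/dev/null;python3 g.py; python3 -m crank '[0,6,1,0,0]'>/dev/null;python3 g.py
```

```text
jig [-14.9 -53.4] z 15.7 Fjig [-14.5  -3.8] jaw 103.4 t 15.1
jig [-15.2 -53.4] z 15.9 Fjig [-13.3  -3.3] jaw 103.4 t 15.2
```

No advance at 14.5 N, so this looks like the back stop. I ease off slowly and feel where the force vanishes.

```bash
for i in 1; do python3 -m crank '[0,-0.5,0,0,0]' >/dev/null;python3 g.py; python3 -m crank '[0,-1,-0.2,0,0]' >/dev/null;python3 g.py; python3 -m crank '[0,-1,-0.2,0,0]'>/dev/null;python3 g.py;  python3 -m crank '[0,-1,-0.2,0,0]'>/dev/null;python3 g.py;  python3 -m crank '[0,-1,-0.2,0,0]'>/dev/null;python3 g.py; python3 -m crank '[0,-1,-0.2,0,0]'>/dev/null;python3 g.py; done
```

```text
jig [-18.  -53.4] z 16.0 Fjig [-0.7 -0.6] jaw 103.4 t 15.3
jig [-18.7 -53.4] z 15.9 Fjig [0.3 0.7] jaw 103.4 t 15.4
jig [-18.5 -53.4] z 15.9 Fjig [-0.1 -0.4] jaw 103.4 t 15.5
jig [-18.3 -53.5] z 16.0 Fjig [-0.5 -0.6] jaw 103.4 t 15.6
jig [-18.5 -53.6] z 16.0 Fjig [-1.3 -0.7] jaw 103.4 t 15.7
jig [-18.9 -53.6] z 16.1 Fjig [-0.1 -0.6] jaw 103.4 t 15.8
```

The force vanished within about 3 mm, so the bar seems caught. I withdraw and look.

```bash
python3 -m crank '[0,-10,-2,0,0, 0,-15,-3,0,0, 0,-20,-4,5,0, 0,-20,-4,25,0, 0,-10,0,40,0]'; python3 -m crank '[0,-20,-30,40,0, 0,-20,-45,30,0, 0,-20,-45,0,0, 0,-10,-40,0,0, 0,0,0,0,0]'; python3 - <<'E'
from h import *
j=np.load("jig.npz"); M,o=j["M"],j["o"]
ims=[]
for n,(x0,y0,x1,y1) in (("top",(300,150,500,310)),("side",(265,240,415,420))):
    im=imaging.read_camera(n)[:,:,::-1]; cv2.imwrite(f"pics/{n}5.png",im); ims.append(cv2.resize(im[y0:y1,x0:x1],(400,400*(y1-y0)//(x1-x0)),interpolation=cv2.INTER_CUBIC))
    p=imaging.camera_params(n)
    k=proj(p,[*(M@[24,-20]+o)/1000,.042]).astype(int); v=im.min(2)[k[1]-14:k[1]+14,k[0]-14:k[0]+14]
    for q in cv2.findContours((v>185).astype(np.uint8),cv2.RETR_EXTERNAL,cv2.CHAIN_APPROX_NONE)[0]:
        if cv2.contourArea(q)>60:
            e=cv2.fitEllipse(q); w=onz(p,(e[0][0]+k[0]-14,e[0][1]+k[1]-14),.042)*1000; print(n,e[1],"jig",(M.T@(w[:2]-o)).round(1))
h=max(i.shape[0] for i in ims); cv2.imwrite("pics/c5.png",np.hstack([cv2.copyMakeBorder(i,0,h-i.shape[0],0,0,0) for i in ims]))
E
```

```text
time: 16.3
tcp_pos: [0.4838, -0.1362, 0.0825]
orientation: [-10.3, 80.0, -176.7]
ft_force: [0.7, 0.5, 0.1]
width: 0.0003
time: 16.8
tcp_pos: [0.4135, -0.2929, 0.154]
orientation: [-8.0, 80.5, -174.2]
ft_force: [0.6, -0.7, -0.3]
width: 0.0
top (26.18269157409668, 29.65022087097168) jig [ 27.4 -14.5]
side (16.063779830932617, 19.67191505432129) jig [ 28.9 -20.6]
```

View pics/c5.png

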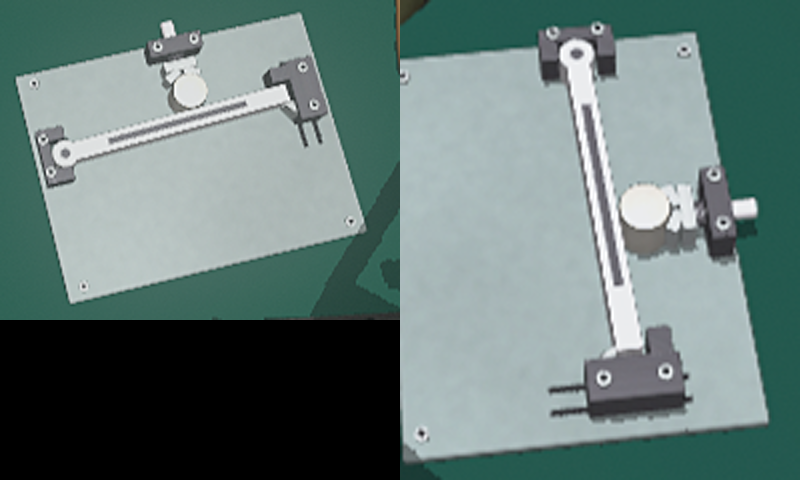

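The bar is shut with the bolt out behind its near face. The sample is upright between bar and vee, the heel is in its pocket, and the robot is clear. I hand in.

```bash
python3 -c "
from bench import ticket; print(ticket.job_done())"
```

```text
the job is handed in; nothing more can be done
None
```

I stood the slim sample upright about 10 mm short of the vee, at jig (6, -20) mm, and let go of it there. Then I swung the bar shut with closed fingers until it hit the back stop. The highest horizontal wrist force I read was about 15 N, though I only read it at the end of each move. When I eased off, the bar came back about 3 mm and the force dropped to zero, which is how a caught bar should behave.

**Last pictures (arm withdrawn):** the bar is shut with its heel in the pocket. The bolt is out behind the bar's near face, and the sample is upright and squeezed into the pushed-back vee.

**Checks that disagreed or were not made:**
- **Final sample position:** the two camera fits did not agree: jig (27.4, -14.5) mm from the top and (28.9, -20.6) mm from the side. The top one is wrong, because its bright area merged with the bar. So the 4 mm seating was judged only from the side view and by eye.
- **Squeeze force:** I did not measure it after letting go.
- **Other samples:** I never touched the low and wide samples, but I did not measure them again at the end.

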